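Spring the drawer of the black chest with the release rod

ROBOT

A 7-joint arm with a two-finger parallel gripper is mounted at the origin on the work surface. World frame = base frame: x ahead of the robot, y to its left, z up, the work surface at z = 0. Lengths are in m, angles in rad, forces in N, time in s.
With the tool pointing down it reaches from about 0.425 to 0.925 m from the base axis. Payload 6.8 kg.
Tool frame: the origin (TCP) lies between the finger pads; the fingertips stand 17 mm ahead of it and the grasp point (between the pads) lies 2 mm behind it; z points along the fingers, x is the direction in which the jaws open and shut, and the axes are right-handed (so a half turn about z gives the same grasp; the last joint's range is limited). The gripper opens to 85 mm and grips with 20 to 120 N. Pads are 22 mm wide; open, the fingers measure 114 mm over their backs; the gripper's body (76 mm by 85 mm) begins 54 mm behind the grasp point. The pads swing forward as they close: fully open they stand 13 mm farther back than shut.
Start: joints at [1.052, 0.477, 0.022, 1.555, -0.011, 1.109, -0.083], TCP at [0.27, -0.619, 0.223] pointing down, gripper open.
Joint ranges: [-2.96, 2.96], [-0.34, 2.1], [-1.41, 1.46], [0.24, 2.44], [-1.37, 4.51], [0.17, 1.92], [-2.96, 2.96]. Speed limits (rad/s): [2.39, 2.39, 3.14, 3.14, 3.14, 3.14, 3.14].

INTERFACE

Orientations are given as a unit quaternion [w, x, y, z].
In Python, from station import readout, read_camera, get_calibration, bot, models gives the robot as it stands.
- The arm moves only by the tool carry_out, never from a script. Its argument "deltas" is a list of rows, each a list of 2 entries, a list of its own where there are three numbers: the shift along the tool's x, y, z in cm, then the turn about the tool's z in degrees. A call has 1 to 10 rows; each row is the pose to reach, as a shift and turn from the pose measured when the call began, along the tool's axes at that moment; what a row does not reach only later rows make up. A row lasts 1/8 s, in which the tool goes at most 62.5 mm and 10.7 degrees, less where a joint would pass 70% of its speed; a pose out of reach is approached as far as the arm can. A call with a gripper value outside its range is refused whole. "hand" is the opening, from 0 (shut) to 1 (fully open), set as the call begins (left out, the last holds). The fingers move at their own pace and stop on an object; "newtons" is the grip in N (left out, the last holds). Time passes only in rows, so rows that repeat a pose let the fingers close. It gives the time, the measured TCP pose, the force and the opening at its end, in the units of the state.
- readout.get_obs(): the state, without advancing time (a new reading comes with each control period).
- read_camera(name): name is "scene" or "top"; returns the picture (480x640x3 uint8, red, green, blue); there is no depth.
- get_calibration(name): a dict with "fov_y" (degrees; the focal length in pixels is half the picture's height over the tangent of half this angle, whatever the lens; pixels are square), "cx", "cy" (the principal point, pixels), "world_from_camera" (4x4, takes a point from camera to world coordinates). Camera axes: x right, y down, z forward; pixel columns grow to the right and rows downward; lengths in m; the calibration is good to about 2 mm. A picture is of the moment at which its call begins. get_calibration takes no time and is no camera call.
- bot.hand_in(): hands the job in, once; it reports no verdict.
Trained networks look in the newest picture that a camera, given by its name, has taken for a name from the list of things; names that differ only in an ending like _2 or _b are one class to them, and where a whole thing is asked for, a point or a joint stands for the part that bears it (a point fixed in the world has none). Each returns a list of dicts, best first, with "score" (0 to 1); they miss things now and then, are a little off and sometimes report something else, mostly with a low value. They report only what shows in the picture. A call takes as long as a camera call. They do not tell look-alikes from the thing itself.
- models.spot_in(query, camera): "centre" ([row, column] in pixels, amid what is visible of it).
The state is a dict: "t": time; "q": joint angles; "joint_vel": joint speeds; "joint_torque": joint torques, N m; "eef_pos": TCP position; "tool_rot": TCP orientation; "contact_force": force on the tool from outside, world axes, zero at the start; "torque": the same for the moment, N m; "gripper_width": opening from 0.0 (shut) to 1.0 (fully open).
Only numpy, scipy, OpenCV 4.12 (cv2) and the standard library are available. Lean on these libraries where they do the work, as an engineer would, in place of code of your own. Each camera call takes 0.05 s, during which the arm holds its last target. There are 200 camera calls.

TASK

Take the turquoise-handled release rod from its wooden block and push it straight down the brass-ringed hole in the top of the black chest until the hidden catch lets go and the drawer springs open. Then pull the rod out again and stand it back upright in its block, fully home, and let go of it. Leave the drawer open, and keep the drawer of the bare-wood chest shut.

Things in the scene. Friction and masses are not known exactly. Their poses are not given: they have to be found in the camera images.
- rod: Loose upright release rod, 70 g; origin at its bottom tip, z up. Steel shaft 8 mm thick, 65 mm long; above it a brass collar 44 mm wide, 4 mm thick, then a turquoise round handle 16 mm thick, 70 mm long (69 to 139 mm above the tip). It hangs by its collar in a 25 mm wide, 70 mm deep hole in the middle of a fixed wooden block 70 x 70 mm, 75 mm high; tip 10 mm above the table.
- black_hole (a point): Centre of the mouth of the 29 mm wide, brass-ringed hole in the flat top of the black chest, 100 mm above the table; z up, x towards the drawer. The chest is fixed, 180 mm (x) by 140 mm (y), its middle 45 mm from the hole along +x. With the rod's tip 65 mm down the hole its collar meets the chest's top. Nothing else near the work is taller than the chests.
- black_drawer (a joint): Opening of the black chest's drawer (brass knob) in m: 0 shut, 0.06 fully open. Its spring catch lies straight under the hole: the rod's tip meets it 40 mm down and trips it about 50 mm down, against at most 7 N; it springs back up after. Latched, the drawer cannot be pulled; tripped, a spring pushes it out in about 0.5 s and holds it open.
- bare_drawer (a joint): Opening of the drawer of the second chest in m: 0 shut, 0.06 open. This chest has the same size, make, hole and catch but is of bare pale wood; it stands on the other side of the wooden block from the black one and must stay shut.
There are look-alikes about, which are no part of the job. There is more than one size of the rod; the job needs the smallest.

How it is judged:
On the way, in this order (a step that is already met when the one before it is completed fails the run):
1. the rod's tip is at least 15 mm down the black chest's hole, the drawer still shut (z of rod in the frame of black_hole below -0.015 m and horizontal distance between rod and black_hole below 0.016 m and value of joint black_drawer below 0.006 m), for 0.05 s.
2. with the rod in the hole the drawer comes free (z of rod in the frame of black_hole below -0.015 m and horizontal distance between rod and black_hole below 0.02 m and value of joint black_drawer above 0.01 m).
At the end, for the whole second after the job is handed in: The black chest's drawer is out by more than 40 mm, the bare chest's drawer is shut (under 10 mm), and the rod stands at rest back in its block: tip within 20 mm of where it was at the start, upright within 10 degrees (value of joint black_drawer above 0.04 m and value of joint bare_drawer below 0.01 m and distance of rod from where it was at the start of the episode below 0.02 m and angle between rod's own z axis and vertical below 0.17 rad and linear speed of rod below 0.03 m/s); the robot touches nothing.
It fails at once if the bare-wood chest's drawer is opened (value of joint bare_drawer above 0.01 m).
It also fails if it takes over 51 s, if anything falls off the work surface, if the arm or the gripper's body presses on something with over 40 N, if the wrist force passes 120 N, or if a joint passes its speed limit or range.

## Working session

There is one attempt and no reset: what is moved stays moved. The work goes in short steps, Python scripts to look and compute and a tool call to move; the robot and the scene stay as the last step left them, time stands still between calls to the robot, and variables do not carry over. Pictures are saved under pics/ and viewed, about 8 in all and at most 12, crops included, and the job is handed in when it is done.

Besides the shell and the picture viewer there is one more tool, called after "Emit:" by a JSON object that holds its "api" and its "payload", one argument or row to a line. carry_out: Moves the arm, as the interface text tells. Its arguments: {"type":"object","properties":{"deltas":{"type":"array"},"hand":{"type":"number"},"newtons":{"type":"number"}},"required":["deltas"]}

```bash
mkdir -p pics; cat > h.py <<'E'
import numpy as np, cv2
from station import readout, read_camera, get_calibration, bot, models
def ray(cam,row,col):
    c=get_calibration(cam);f=240/np.tan(np.radians(c['fov_y'])/2);T=np.array(c['world_from_camera'])
    d=T[:3,:3]@np.array([(col-c['cx'])/f,(row-c['cy'])/f,1]);return T[:3,3],d
def at(cam,row,col,z):
    o,d=ray(cam,row,col);return o+d*(z-o[2])/d[2]
def px(cam,p):
    c=get_calibration(cam);f=240/np.tan(np.radians(c['fov_y'])/2);T=np.linalg.inv(np.array(c['world_from_camera']))
    q=T[:3,:3]@np.asarray(p)+T[:3,3];return f*q[1]/q[2]+c['cy'],f*q[0]/q[2]+c['cx']
def snap(cam,name):
    im=read_camera(cam);cv2.imwrite('pics/'+name,im[:,:,::-1]);return im
E
python3 - <<'E'
from h import *
for c in('scene','top'):
    snap(c,c+'1.png');print(c,np.round(get_calibration(c)['world_from_camera'],3).tolist(),get_calibration(c)['fov_y'])
    for q in('rod','black_hole','black_drawer','bare_drawer'):
        print(q,[(np.round(r['centre'],1).tolist(),round(r['score'],2)) for r in models.spot_in(q,c)])
o=readout.get_obs();print(o['t'],o['eef_pos'],o['tool_rot'])
E
```

```text
scene [[-0.712, 0.571, -0.409, 0.953], [0.702, 0.591, -0.398, 0.411], [0.014, -0.571, -0.821, 0.929], [0.0, 0.0, 0.0, 1.0]] 45.325848156911555
rod [([244.4, 333.0], 0.84), ([241.1, 256.2], 0.74)]
black_hole [([179.9, 233.7], 0.92)]
black_drawer [([205.8, 195.3], 0.83)]
bare_drawer [([359.9, 360.8], 0.7)]
top [[-0.058, -0.973, 0.223, 0.3], [-0.998, 0.058, -0.009, 0.003], [-0.004, -0.223, -0.975, 1.161], [0.0, 0.0, 0.0, 1.0]] 46.616521523184915
rod [([257.1, 300.7], 0.67), ([205.1, 341.7], 0.6), ([303.0, 317.9], 0.55)]
black_hole [([242.5, 428.0], 0.78)]
black_drawer [([191.7, 428.9], 0.48)]
bare_drawer [([205.6, 217.7], 0.55)]
0.5 [ 0.26952581 -0.61884649  0.22287662] [-1.27685848e-06  8.36459119e-01 -5.48029324e-01 -3.51816420e-05]
```

View pics/scene1.png

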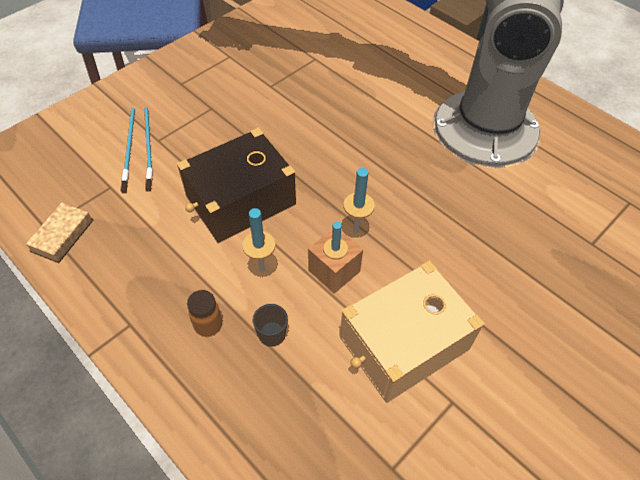

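View pics/top1.png

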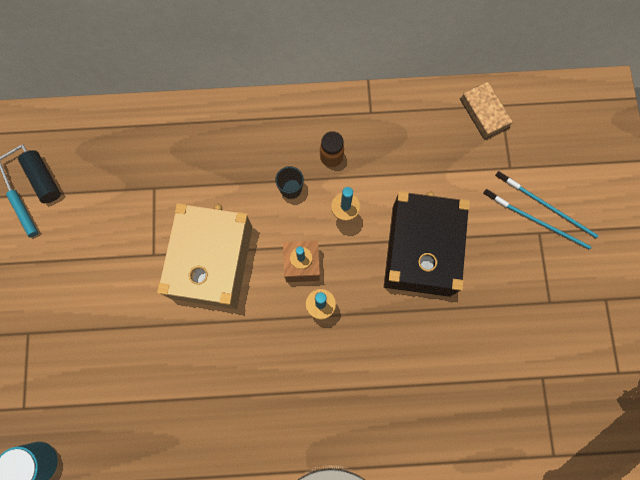

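The scene view shows the block's rod with its handle at about (235,337), two larger rods at (190,361) and (230,256), and the black hole at (158,257). In the top view the block's rod is at (255,300), the large rods are at (203,346) and (300,321), the black hole is at (262,428) and the bare hole is at (275,198).

```bash
python3 - <<'E'
from h import *
S=cv2.imread('pics/scene1.png');T=cv2.imread('pics/top1.png')
def blobs(im,lo,hi,roi,mina=20):
    m=cv2.inRange(cv2.cvtColor(im,cv2.COLOR_BGR2HSV),lo,hi);k=np.zeros_like(m);r0,r1,c0,c1=roi;k[r0:r1,c0:c1]=m[r0:r1,c0:c1]
    n,l,s,c=cv2.connectedComponentsWithStats(k)
    return [(s[i].tolist(),c[i][::-1].round(1)) for i in range(1,n) if s[i,4]>=mina]
print('turq scene');[print(b) for b in blobs(S,(85,100,40),(105,255,255),(150,300,230,400))]
print('turq top');[print(b) for b in blobs(T,(85,100,40),(105,255,255),(180,330,280,370))]
print('ring scene');[print(b) for b in blobs(S,(12,100,100),(30,255,255),(145,172,240,272),10)]
print('ring top');[print(b) for b in blobs(T,(12,100,100),(30,255,255),(248,275,415,442),10)]
for n,im,c,roi in(('s',S,'scene',(120,320,160,480)),('t',T,'top',(180,310,280,480))):
    r0,r1,c0,c1=roi;cv2.imwrite(f'pics/crop_{n}.png',cv2.resize(im[r0:r1,c0:c1],None,fx=2.5 if n=='s' else 4,fy=2.5 if n=='s' else 4,interpolation=cv2.INTER_CUBIC))
for n,z in(('rod in block collar',.079),):
    print(n,at('scene',249,336,z),at('top',258,301,z))
print('blk hole',at('scene',158,257,.1),at('top',262,428,.1))
E
```

```text
turq scene
([357, 168, 11, 9, 80], array([172.1, 362.3]))
([249, 208, 12, 14, 106], array([213. , 254.4]))
([333, 222, 9, 7, 50], array([225.2, 336.8]))
turq top
([343, 187, 10, 13, 93], array([192.4, 347.5]))
([296, 247, 8, 10, 54], array([250.7, 299.7]))
([315, 293, 11, 11, 101], array([298.1, 320.3]))
ring scene
([247, 151, 19, 15, 117], array([157.9, 255.8]))
ring top
([418, 253, 20, 19, 107], array([261.6, 427.6]))
rod in block collar [0.52520008 0.03238034 0.079     ] [0.52526765 0.02783154 0.079     ]
blk hole [ 0.4945143  -0.21451723  0.1       ] [ 0.49844901 -0.21818201  0.1       ]
```

View pics/crop_t.png

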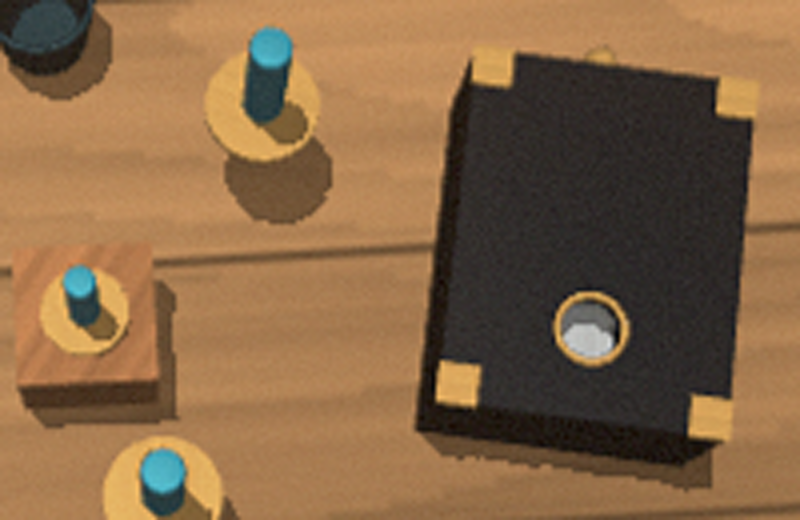

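The top crop shows the block's collar at about (257.5,301.2), its handle's top at about (250,300), and the black hole at about (262,428).

```bash
python3 - <<'E'
from h import *
def tri(a,b):
    A=[];B=[]
    for c,p in(('scene',a),('top',b)):
        o,d=ray(c,*p);d/=np.linalg.norm(d);P=np.eye(3)-np.outer(d,d);A.append(P);B.append(P@o)
    return np.linalg.lstsq(np.vstack(A),np.hstack(B),rcond=None)[0].round(4)
print('handle top',tri((223.5,337),(250.2,299.9)),at('scene',223.5,337,.149),at('top',250.2,299.9,.149))
print('collar',at('top',257.5,301.2,.079),at('scene',248.5,336,.079))
print('hole',tri((158,256.3),(261.8,427.9)),at('scene',158,256.3,.1),at('top',261.8,427.9,.1))
print('near rod top',tri((170.5,362),(297,320.5)),'far',tri((211,254.5),(191.5,347.5)))
# chest edges in top: brass corners (col,row) crop/4
for n,(c,r) in dict(fl=(493,68),fr=(738,97),bl=(458,383),br=(711,417)).items(): print(n,at('top',180+r/4,280+c/4,.1)[:2].round(4))
o=readout.get_obs();from scipy.spatial.transform import Rotation as R
print(R.from_quat(o['tool_rot'],scalar_first=True).as_matrix().round(3))
E
```

```text
handle top [0.5243 0.0285 0.1515] [0.52233154 0.0283866  0.149     ] [0.52563124 0.02752836 0.149     ]
collar [0.52625535 0.02738332 0.079     ] [0.52443569 0.03162768 0.079     ]
hole [ 0.4973 -0.216   0.1018] [ 0.49549434 -0.21545773  0.1       ] [ 0.49885414 -0.21802897  0.1       ]
near rod top [ 0.4307 -0.0044  0.1848] far [ 0.6218 -0.0655  0.1859]
fl [ 0.6328 -0.1825]
fr [ 0.6106 -0.3024]
bl [ 0.4753 -0.1509]
br [ 0.4517 -0.2708]
[[ 0.399 -0.917 -0.   ]
 [-0.917 -0.399  0.   ]
 [-0.     0.    -1.   ]]
```

Emit:
{"api": "carry_out", "payload": {
  "deltas": [
    [[0, 0, -3], 0],
    [[-6, -6, -5], 0],
    [[-12, -12, -5], 0],
    [[-18, -18, -5], 0],
    [[-23, -23, -5], 0],
    [[-28, -28, -5], 0],
    [[-33, -33, -5], 0],
    [[-38, -38, -5], 0],
    [[-42, -42, -5], 0],
    [[-45, -45, -5], 0]
  ],
  "hand": 1
}}

```text
t: 1.75
eef_pos: [0.4753, -0.0952, 0.2733]
tool_rot: [-0.0, 0.836, -0.548, 0.001]
contact_force: [1.2, -0.2, 0.3]
gripper_width: 1.003
```

Emit:
{"api": "carry_out", "payload": {
  "deltas": [
    [[-4, -4, 0], 0],
    [[-7, -7, 0], 0],
    [[-9, -9, 1], 0],
    [[-9.3, -9.5, 2], 0],
    [[-9.3, -9.5, 2], 0],
    [[-9.3, -9.5, 2], 0],
    [[-9.3, -9.5, 2], 0]
  ]
}}

```text
t: 2.62
eef_pos: [0.5254, 0.0267, 0.2538]
tool_rot: [-0.0, 0.836, -0.549, 0.001]
contact_force: [0.9, -0.5, 0.5]
gripper_width: 1.0
```

```bash
python3 - <<'E'
from h import *
a=snap('scene','s2.png');b=snap('top','t2.png')
v=np.hstack([cv2.resize(a[100:340,220:420],None,fx=2,fy=2),cv2.resize(b[140:380,200:400],None,fx=2,fy=2)])
cv2.imwrite('pics/v2.png',v[:,:,::-1]);o=readout.get_obs();print(o['eef_pos'],o['q'].round(2) if hasattr(o['q'],'round') else o['q'])
E
```

```text
[0.52536109 0.02722597 0.25371683] [ 0.19  0.23 -0.42  1.85  0.11  1.08 -1.43]
```

View pics/v2.png

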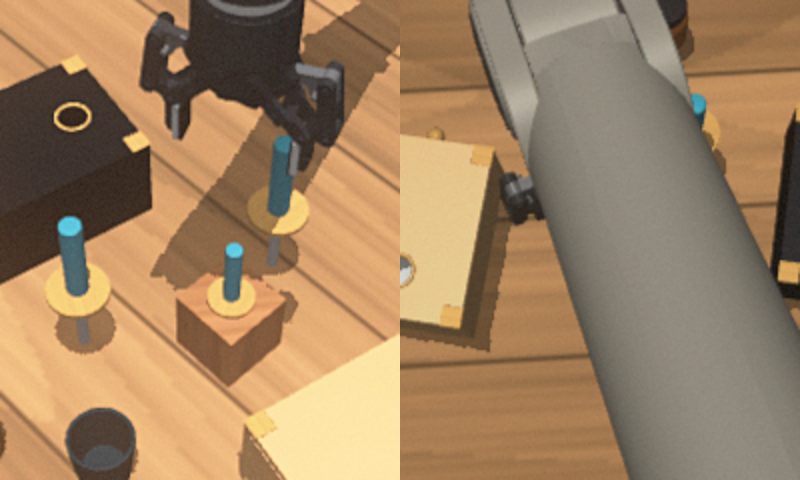

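The gripper stands centred over the block's rod in the scene view (rod at about (245,234) in the crop), and both large rods are clear of the fingers. In the top view the arm hides the rod. I'm going down.

Emit:
{"api": "carry_out", "payload": {
  "deltas": [
    [[0, 0, 3], 0],
    [[0, 0, 6], 0],
    [[0, 0, 8], 0],
    [[0, 0, 10], 0],
    [[0, 0, 11.5], 0],
    [[0, 0, 12.8], 0],
    [[0, 0, 13.6], 0],
    [[0, 0, 13.6], 0]
  ],
  "hand": 0.7
}}

```text
t: 3.72
eef_pos: [0.5254, 0.0271, 0.1174]
tool_rot: [0.0, 0.836, -0.549, 0.001]
contact_force: [-0.1, 0.3, 0.5]
gripper_width: 0.699
```

Emit:
{"api": "carry_out", "payload": {
  "deltas": [
    [[0, 0, 0], 0],
    [[0, 0, 0], 0],
    [[0, 0, 0], 0],
    [[0, 0, 0], 0],
    [[0, 0, 0], 0],
    [[0, 0, 0], 0],
    [[0, 0, 0], 0],
    [[0, 0, 0], 0]
  ],
  "hand": 0,
  "newtons": 50
}}

```text
t: 4.72
eef_pos: [0.5257, 0.0272, 0.1176]
tool_rot: [-0.0, 0.836, -0.549, 0.001]
contact_force: [-0.0, -0.2, 3.7]
gripper_width: 0.163
```

Emit:
{"api": "carry_out", "payload": {
  "deltas": [
    [[0, 0, -1], 0],
    [[0, 0, -3], 0],
    [[0, 0, -5], 0],
    [[0, 0, -7.5], 0],
    [[0, 0, -10], 0],
    [[0, 0, -12], 0],
    [[0, 0, -13.5], 0],
    [[0, 0, -14], 0],
    [[0, 0, -14], 0]
  ]
}}

```text
t: 5.85
eef_pos: [0.5253, 0.0272, 0.2574]
tool_rot: [-0.0, 0.836, -0.549, 0.001]
contact_force: [-0.1, 1.0, 0.2]
gripper_width: 0.165
```

```bash
python3 - <<'E'
from h import *
a=snap('scene','s3.png')
cv2.imwrite('pics/v3.png',cv2.resize(a[60:340,200:480],None,fx=2,fy=2)[:,:,::-1]);o=readout.get_obs();print(o['eef_pos'],o['gripper_width'],o['contact_force'])
E
```

```text
[0.52502738 0.02716324 0.25696458] 0.16889484357274057 [-0.09396542  0.57951707 -0.83260624]
```

View pics/v3.png

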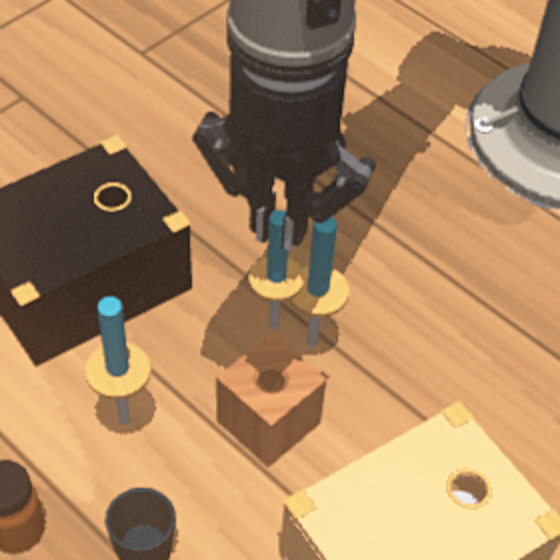

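The rod hangs upright in the gripper, with its collar at about (200,337) and its tip at about (225,337) in the full picture. The block's hole is empty at about (250.5,335.5).

```bash
python3 - <<'E'
from h import *
print(at('scene',225,337.5,.15),at('scene',199.5,337.5,.217),px('scene',(.525,.0272,.15)),px('scene',(.525,.0272,.217)));print('block hole',at('scene',250.5,335.5,.075),at('scene',158,256.3,.1))
o=readout.get_obs();p=o['eef_pos']
from scipy.spatial.transform import Rotation as R
print(R.from_quat(o['tool_rot'],scalar_first=True).inv().apply(np.array([.4973,-.217,p[2]])-p)*100)
E
```

```text
[0.52451114 0.03165471 0.15      ] [0.52558465 0.02912751 0.217     ] (np.float64(223.6259016048906), np.float64(335.40915801744177)) (np.float64(198.61668740137753), np.float64(336.89192260439273))
block hole [0.52612836 0.03224248 0.075     ] [ 0.49549434 -0.21545773  0.1       ]
[2.12964352e+01 1.22599558e+01 1.74723364e-02]
```

Emit:
{"api": "carry_out", "payload": {
  "deltas": [
    [[3, 1.7, 0], 0],
    [[7, 4, 0], 0],
    [[11, 6.3, 0], 0],
    [[15, 8.6, 0], 0],
    [[18, 10.4, 0], 0],
    [[20, 11.5, 0], 0],
    [[21.3, 12.3, 0], 0],
    [[21.3, 12.3, 0], 0],
    [[21.3, 12.3, 0], 0],
    [[21.3, 12.3, 0], 0]
  ]
}}

```text
t: 7.15
eef_pos: [0.4973, -0.2159, 0.2572]
tool_rot: [0.0, 0.837, -0.548, 0.0]
contact_force: [0.2, 0.3, -0.8]
gripper_width: 0.166
```

Emit:
{"api": "carry_out", "payload": {
  "deltas": [
    [[0, 0, 1], 0],
    [[0, 0, 2], 0],
    [[0, 0, 3], 0],
    [[0, 0, 3.8], 0],
    [[0, 0, 3.8], 0],
    [[0, 0, 3.8], 0]
  ]
}}

```text
t: 7.9
eef_pos: [0.4975, -0.216, 0.2194]
tool_rot: [-0.0, 0.837, -0.548, 0.001]
contact_force: [-0.4, -0.6, -0.8]
gripper_width: 0.164
```

```bash
python3 - <<'E'
from h import *
a=snap('scene','s4.png');b=snap('top','t4.png')
v=np.hstack([cv2.resize(a[90:210,200:300],None,fx=4,fy=4,interpolation=2),cv2.resize(b[200:320,380:480],None,fx=4,fy=4,interpolation=2)])
cv2.imwrite('pics/v4.png',v[:,:,::-1]);o=readout.get_obs();print(o['eef_pos'],o['contact_force'],o['gripper_width'],px('scene',(.4973,-.217,.1)),px('scene',np.array(o['eef_pos'])-[0,0,.1076]))
E
```

```text
[ 0.49757983 -0.21603934  0.21956965] [-0.34504607  0.87348097 -0.81632607] 0.16583853434457507 (np.float64(158.05238225937887), np.float64(255.07452477449004)) (np.float64(154.1276603802858), np.float64(254.79677839177714))
```

View pics/v4.png

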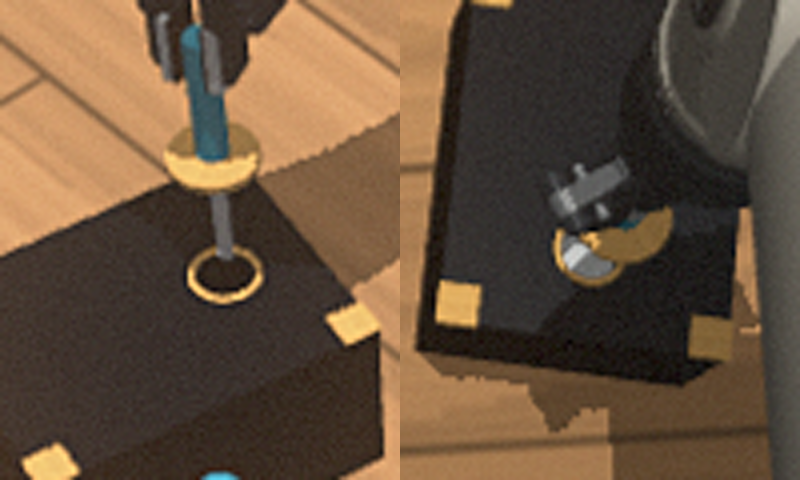

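```bash
python3 - <<'E'
from h import *
p=readout.get_obs()['eef_pos'];x,y,z=p
for n,dz in(('tip',-.1076),('collar',-.0406),('handletop',.031)):
    print(n,np.round(px('scene',(x,y,z+dz)),1),np.round(px('top',(x,y,z+dz)),1))
print('seen scene tip',90+258/4,200+226/4,'collar',90+158/4,200+212/4,'htop',90+33/4,200+194/4,'top collar',200+234/4,380+236/4)
print(at('scene',154,256.3,.112),at('scene',129.5,253,.179))
E
```

```text
tip [154.1 254.8] [261.3 428.1]
collar [128.8 251.9] [254.  435.1]
handletop [ 98.6 248.4] [245.1 443.8]
seen scene tip 154.5 256.5 collar 129.5 253.0 htop 98.25 248.5 top collar 258.5 439.0
[ 0.49529275 -0.21426828  0.112     ] [ 0.49728631 -0.21321154  0.179     ]
```

The rod is upright (its lean matches the perspective) and its tip lies over the ring's centre to within 2–3 mm. I'm going in.

Emit:
{"api": "carry_out", "payload": {
  "deltas": [
    [[0, 0, 1], 0],
    [[0, 0, 2], 0],
    [[0, 0, 3], 0],
    [[0, 0, 3.8], 0],
    [[0, 0, 4.2], 0],
    [[0, 0, 4.2], 0],
    [[0, 0, 4.2], 0]
  ]
}}

```text
t: 8.88
eef_pos: [0.4979, -0.2161, 0.1779]
tool_rot: [-0.0, 0.837, -0.548, 0.001]
contact_force: [0.1, -0.0, -0.9]
gripper_width: 0.168
```

Emit:
{"api": "carry_out", "payload": {
  "deltas": [
    [[0, 0, 0.5], 0],
    [[0, 0, 1], 0],
    [[0, 0, 1.3], 0],
    [[0, 0, 1.6], 0],
    [[0, 0, 1.9], 0],
    [[0, 0, 2.2], 0],
    [[0, 0, 2.4], 0],
    [[0, 0, 2.5], 0],
    [[0, 0, 2.5], 0],
    [[0, 0, 2.5], 0]
  ]
}}

```text
t: 10.12
eef_pos: [0.498, -0.2162, 0.153]
tool_rot: [-0.0, 0.837, -0.548, 0.001]
contact_force: [-0.3, -0.2, 3.0]
gripper_width: 0.166
```

```bash
python3 - <<'E'
from h import *
a=snap('scene','s5.png')
cv2.imwrite('pics/v5.png',cv2.resize(a[70:260,150:310],None,fx=3,fy=3,interpolation=2)[:,:,::-1]);o=readout.get_obs();print(o['t'],o['eef_pos'],o['contact_force'])
E
```

```text
10.175 [ 0.49801924 -0.21618133  0.1529768 ] [-0.04554192 -0.0385779   2.46372017]
```

View pics/v5.png

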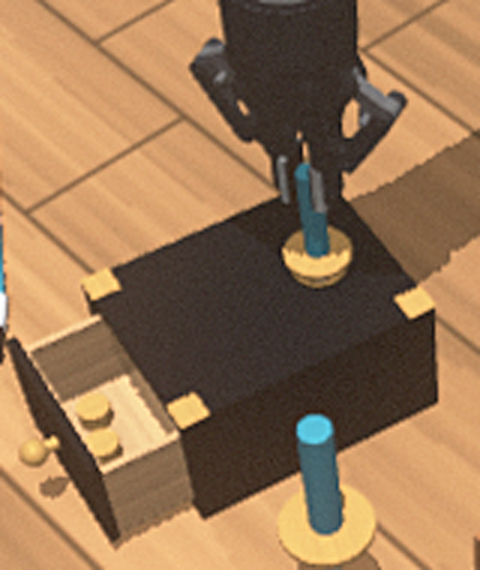

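The drawer is out (left part of the crop) and the rod is still upright. I'm withdrawing it.

Emit:
{"api": "carry_out", "payload": {
  "deltas": [
    [[0, 0, -1.5], 0],
    [[0, 0, -3], 0],
    [[0, 0, -4.5], 0],
    [[0, 0, -6], 0],
    [[0, 0, -8], 0],
    [[0, 0, -9.5], 0],
    [[0, 0, -10.4], 0],
    [[0, 0, -10.4], 0],
    [[0, 0, -10.4], 0]
  ]
}}

```text
t: 11.3
eef_pos: [0.4974, -0.216, 0.2563]
tool_rot: [-0.0, 0.837, -0.548, 0.001]
contact_force: [-0.5, 1.6, -1.4]
gripper_width: 0.167
```

Emit:
{"api": "carry_out", "payload": {
  "deltas": [
    [[-3, -1.7, 0], 0],
    [[-7, -4, 0], 0],
    [[-11, -6.3, 0], 0],
    [[-15, -8.6, 0], 0],
    [[-18, -10.4, 0], 0],
    [[-20, -11.5, 0], 0],
    [[-21.2, -12.2, 0], 0],
    [[-21.2, -12.2, 0], 0],
    [[-21.2, -12.2, 0], 0],
    [[-21.2, -12.2, 0], 0]
  ]
}}

```text
t: 12.55
eef_pos: [0.5245, 0.0258, 0.2561]
tool_rot: [0.0, 0.836, -0.549, 0.001]
contact_force: [-0.2, -0.7, -0.4]
gripper_width: 0.165
```

```bash
python3 - <<'E'
from h import *
a=snap('scene','s6.png')
cv2.imwrite('pics/v6.png',cv2.resize(a[140:320,270:420],None,fx=3,fy=3,interpolation=2)[:,:,::-1]);o=readout.get_obs();print(o['t'],o['eef_pos'],o['contact_force'],o['gripper_width'])
E
```

```text
12.6 [0.52444964 0.026021   0.25612674] [ 0.80420218  0.15737151 -1.0925544 ] 0.16412587222173391
```

View pics/v6.png

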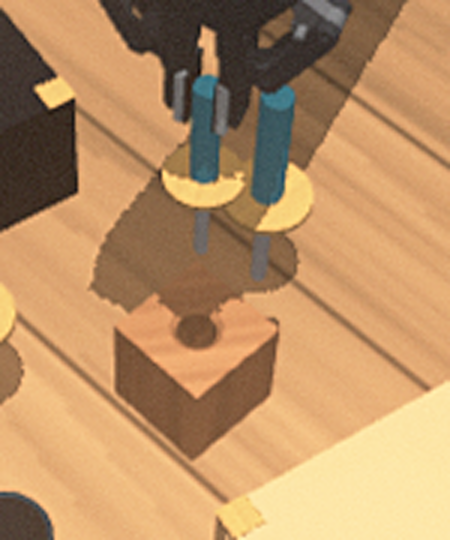

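The rod's tip is at about (223.3,336.7) and the block's hole at about (250,335.3). The rod is upright.

```bash
python3 - <<'E'
from h import *
t=at('scene',223.8,336.7,.1486);h=at('scene',250,335.3,.075);print(t,h)
print(np.array([[.399,-.917,0],[-.917,-.399,0]])@(h-t)*100, np.array([[.399,-.917],[-.917,-.399]])@(np.array([.5255,.0272])-readout.get_obs()['eef_pos'][:2])*100)
E
```

```text
[0.52292307 0.02827935 0.1486    ] [0.5256207  0.03123998 0.075     ]
[-0.16385478 -0.36550254] [-0.06620525 -0.14336051]
```

Emit:
{"api": "carry_out", "payload": {
  "deltas": [
    [[-0.1, -0.2, 0.5], 0],
    [[-0.1, -0.2, 2.5], 0],
    [[-0.1, -0.2, 4.5], 0],
    [[-0.1, -0.2, 6], 0],
    [[-0.1, -0.2, 6.5], 0],
    [[-0.1, -0.2, 6.5], 0]
  ]
}}

```text
t: 13.35
eef_pos: [0.526, 0.0277, 0.1911]
tool_rot: [0.0, 0.836, -0.549, 0.001]
contact_force: [0.5, -0.0, 0.2]
gripper_width: 0.166
```

Emit:
{"api": "carry_out", "payload": {
  "deltas": [
    [[0, 0, 1], 0],
    [[0, 0, 2.2], 0],
    [[0, 0, 3.4], 0],
    [[0, 0, 4.6], 0],
    [[0, 0, 5.6], 0],
    [[0, 0, 6.5], 0],
    [[0, 0, 7], 0],
    [[0, 0, 7.2], 0],
    [[0, 0, 7.2], 0]
  ]
}}

```text
t: 14.48
eef_pos: [0.5262, 0.0277, 0.1192]
tool_rot: [0.0, 0.836, -0.549, 0.001]
contact_force: [-0.6, 0.1, -0.1]
gripper_width: 0.162
```

Emit:
{"api": "carry_out", "payload": {
  "deltas": [
    [[0, 0, 0.1], 0],
    [[0, 0, 0.2], 0],
    [[0, 0, 0.2], 0]
  ]
}}

```text
t: 14.85
eef_pos: [0.5265, 0.0278, 0.1176]
tool_rot: [-0.0, 0.836, -0.549, 0.001]
contact_force: [-0.1, -0.5, 2.8]
gripper_width: 0.168
```

Emit:
{"api": "carry_out", "payload": {
  "deltas": [
    [[0, 0, 0], 0],
    [[0, 0, 0], 0],
    [[0, 0, 0], 0],
    [[0, 0, 0], 0],
    [[0, 0, 0], 0],
    [[0, 0, 0], 0]
  ],
  "hand": 0.7
}}

```text
t: 15.6
eef_pos: [0.5265, 0.0277, 0.1176]
tool_rot: [-0.0, 0.836, -0.549, 0.001]
contact_force: [-0.1, 0.7, -0.1]
gripper_width: 0.699
```

Emit:
{"api": "carry_out", "payload": {
  "deltas": [
    [[0, 0, -1], 0],
    [[0, 0, -3], 0],
    [[0, 0, -5], 0],
    [[0, 0, -8], 0],
    [[0, 0, -12], 0],
    [[0, 0, -15], 0],
    [[0, 0, -16], 0],
    [[0, 0, -16], 0]
  ]
}}

```text
t: 16.6
eef_pos: [0.5263, 0.0278, 0.2778]
tool_rot: [-0.0, 0.836, -0.549, 0.001]
contact_force: [-0.5, -0.6, -0.8]
gripper_width: 0.699
```

```bash
python3 - <<'E'
from h import *
a=snap('scene','s7.png');cv2.imwrite('pics/v7.png',cv2.resize(a[60:410,140:500],None,fx=1.7,fy=1.7,interpolation=2)[:,:,::-1]);o=readout.get_obs();print(o['t'],o['eef_pos'],o['contact_force'],o['gripper_width'])
S=cv2.imread('pics/scene1.png')[:,:,::-1].astype(int);d=np.abs(S-a).max(2)[215:265,318:355];print('diff block region',(d>40).sum())
E
```

```text
16.65 [0.52576022 0.02775988 0.27682972] [-0.35710515 -0.65504695 -0.34773694] 0.699278718879554
diff block region 534
```

View pics/v7.png

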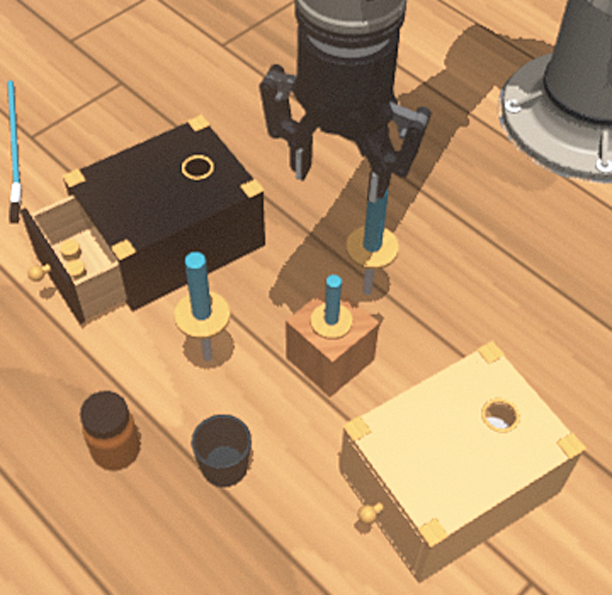

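The rod stands in its block at about (322,332) in the crop, upright and with its collar flat. The black drawer is open, the bare one is shut, and the gripper is clear.

```bash
python3 -c "
from h import *
print(bot.hand_in())"
```

```text
the job is handed in; nothing more can be done
None
```

I took the smallest rod from its block and pushed it about 55 mm down the black chest's hole. The drawer sprang open, with at most about 3 N read at the wrist after each move. I then pulled the rod out, put it back in its block, let go and moved the arm clear. I handed the job in at about 16.7 s of the 51 s allowed; handing in gave no verdict.

- **Last picture:** the black drawer is open, the bare-wood drawer is shut, and the rod stands upright with its collar flat on the block. The gripper touches nothing.
- **Return height:** the TCP let go of the rod at 0.1176 m, the same height as when I gripped it, so the rod should be fully home.
- **Check that disagreed:** a pixel comparison of the block area with the first picture showed 534 changed pixels. I put this down to the arm's shadow now falling there and possibly a slight shift of the rod in its hole, but did not check further.
- **Camera mismatch:** the two cameras disagreed by 2–4 mm in position, which was well within what the holes allow.

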